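# Lock the pliers, draw the pin, release

### The job

A dry-fitted wooden corner joint stands in the open jaws of the bench-mounted locking pliers with the dark-handled drawbore pin stuck tight in it. Squeeze the pliers' handles together until they snap over centre and stay locked on the wood with your hand off, then pull the pin straight up out of the held corner and stand it in the empty hole of the wooden stand. Finally flick the release lever so that the pliers spring open and the corner is left standing free between the jaws; work by feel without forcing the pliers, keep the corner down on its plate and do not disturb the spare pin, the whetstone or the egg cup.

Things in the scene. Friction and masses are not known exactly. Their poses are not given: they have to be found in the camera images.
- clamp: bench-mounted locking pliers of bare steel: fixed jaw, fixed handle and 6 mm base plate, bolted down. Origin on the bench top under the jaw pivot; +x points from the moving to the fixed side, +y along the pliers to the jaws (handles run to -y), z up. The linkage lies level, centred 34 mm above the bench. Rubber jaw pads 43 mm long, 30 mm high, centred at y +56 mm; fixed pad's face at x +20 mm
- fixed_handle (a point): point on the outer (clamp +x) face of the fixed handle, 100 mm behind the jaw pivot, 34 mm above the bench. The handle is 17 mm wide and 20 mm high and ends 112 mm behind the pivot, followed by a 17 mm knurled screw head that ends 135 mm behind the pivot
- handle_grip (a point): point on the outer (clamp -x) face of the moving handle, 118 mm behind the jaw pivot when shut, half-way up the 21 mm high handle (34 mm above the bench). Open, it is 77 mm across from the fixed handle's outer face (70 mm at 95 mm behind the pivot) and travels about 41 mm towards it (clamp +x) to lock. The handle runs on to 173 mm behind the pivot
- clamp_handle (a joint): moving handle's angle, rad: 0 open (+-0.02), grows as it is squeezed. Jaws bite from about 0.25; the push at the grip point peaks at 10 to 18 N near 0.33, by how the unseen screw was left; dead centre is near 0.44, then it snaps by itself to a rigid stop at 0.51 to 0.53: locked. Not locked, a spring opens it. Over 40 N from the fingers on handle or lever would bend it
- clamp_jaw: moving jaw of the pliers, steel with a rubber pad, with the handle on it; origin at the jaw pivot, 34 mm above the bench. Its pad stands about 6 mm farther out when open than when clamped
- lever_pad (a point): point on the inner face (clamp +x) of the release lever's thumb end, 34 mm above the bench, 156 mm behind the jaw pivot when shut: past the fixed handle and its screw, with free room on the inner side. The lever is a dark steel arm lying inside the moving handle; its thumb end is 17 mm high, 5 mm thick and runs 14 mm on from this point. Press it outwards (clamp -x)
- clamp_lever (a joint): release lever's angle, rad: 0 at rest, grows when its thumb end is pressed outwards, at most 0.28. With the pliers locked it moves freely to about 0.09 (5 mm at the thumb end), then 2 to 6 N kick the link back through centre at about 0.25 (13 mm) and the handle springs open, away from the pressing finger
- corner: dry-fitted mortise and tenon corner, a pale block 40 x 44 x 46 mm (x, y, z) with a darker 28 mm wide rail stub 48 mm out of its +y side; 0.26 kg, loose, standing on the plate between the jaws, underside 6 mm above the bench. Origin: centre of the block's underside. Vertical 11 mm bore through its middle
- pin: drawbore pin with a dark handle, 123 mm long, 0.12 kg, upright in the corner's bore; origin at its tip, z from tip to handle. Tapered steel shank 40 mm long, 10 mm thick at the top; brass ferrule 19 mm thick, 12 mm high, resting on the block. It sticks: drawing it up takes 12 to 20 N over the first 18 mm or so (a loose corner comes up with it); it is clear after 40 mm
- pin_center (a point): grip point of the drawbore pin, in the middle of its turned handle, which is 27 mm thick here with a 30 mm knob at the top: 80 mm above the tip, 40 mm above the ferrule's underside, 43 mm below the handle's end
- stand_hole0 (a point): centre of the mouth of the empty hole in the wooden stand, 46 mm above the bench; square hole 15 mm wide, right through. A pin let down into it rests on its ferrule, its handle's middle 40 mm above the mouth
- stand: fixed wooden block 62 x 110 x 46 mm for two pins; origin at the centre of its underside. The empty hole is at y -30 mm, the spare pin's at y +30 mm in its frame
- spare_pin_center (a point): middle of the handle of the spare pin (same pin, pale handle), standing in the stand's other hole; leave it alone
- whetstone: dark whetstone in a wooden tray, 60 x 150 x 30 mm, loose bystander; origin at its underside
- egg_cup: turned red-brown egg cup, 48 mm across, 57 mm high, loose bystander; origin at its underside

How it is judged:
On the way, in this order (a step that is already met when the one before it is completed fails the run):
1. the pliers are locked over centre on the corner and hold it with the hand off (value of joint clamp_handle above 0.46 rad and contact force between clamp_jaw and corner above 20 N and contact force between the fingers and clamp below 0.5 N), for 0.3 s.
2. the pin is drawn clear of the corner, which the locked pliers hold (z of pin_center in the frame of corner above 0.128 m and value of joint clamp_handle above 0.46 rad), for 0.1 s.
3. the pin stands in the stand's empty hole, let go (horizontal distance between pin_center and stand_hole0 below 0.01 m and z of pin_center in the frame of stand_hole0 below 0.045 m and contact force between the fingers and pin below 0.3 N and value of joint clamp_handle above 0.46 rad), for 0.2 s.
4. the release lever is flicked (value of joint clamp_lever above 0.06 rad).
At the end, for the whole second after the job is handed in: the pliers are open (handle angle under 0.1 rad) and no longer press on the corner (under 1 N), which stands upright on the plate; the pin stands upright (within 0.2 rad) in the stand's hole, seated on its ferrule within 5 mm and within 10 mm of the hole's centre; pin and corner are at rest (value of joint clamp_handle below 0.1 rad and contact force between clamp_jaw and corner below 1 N and horizontal distance between pin_center and stand_hole0 below 0.01 m and z of pin_center in the frame of stand_hole0 between 0.035 and 0.045 m and angle between pin_center's own z axis and vertical below 0.2 rad and linear speed of each of pin, corner below 0.02 m/s and z of corner in the frame of clamp below 0.011 m and angle between corner's own z axis and vertical below 0.1 rad); the robot touches nothing.
It fails at once if the fingers press on the moving handle or the lever with more than 40 N (contact force between the fingers and clamp_jaw above 40 N).
It fails at once if the corner is lifted more than 8 mm off the plate (z of corner in the frame of clamp above 0.014 m).
It fails at once if the corner is tipped by more than 0.25 rad (angle between corner's own z axis and vertical above 0.25 rad).
It fails at once if the spare pin is moved by more than 15 mm (distance of spare_pin_center from where it was at the start of the episode above 0.015 m).
It fails at once if the whetstone or the egg cup is moved by more than 20 mm (distance of any of whetstone, egg_cup from where it was at the start of the episode above 0.02 m).
It also fails if it takes over 58 s, if anything falls off the work surface, if the arm or the gripper's body presses on something with over 40 N, if the wrist force passes 120 N, or if a joint passes its speed limit or range.

### The arm

A 6-joint arm with a two-finger parallel gripper is mounted at the origin on a cart in front of the work surface, level with it; the furniture and walls round the work are solid. World frame = base frame: x ahead of the robot, y to its left, z up, the work surface at z = 0. Lengths are in m, angles in rad, forces in N, time in s.
With the tool pointing down it reaches from about 0.3 to 0.75 m from the base axis. Payload 8.5 kg.
Tool frame: the origin (TCP) lies midway between the tips of the shut fingers; the grasp point (between the pads) lies 19 mm behind it; z points along the fingers, x is the direction in which the jaws open and shut, and the axes are right-handed (so a half turn about z gives the same grasp; the last joint's range is limited). The gripper opens to 85 mm and grips with 20 to 120 N. Pads are 22 mm wide; open, the fingers measure 114 mm over their backs; the gripper's body (76 mm by 85 mm) begins 54 mm behind the grasp point. The pads swing forward as they close: fully open they stand 13 mm farther back than shut.
Start: joints at [1.107, 0.381, 1.297, -0, 1.464, -0.215], TCP at [0.135, 0.533, 0.231] pointing down, gripper open.
Joint ranges: [-3.11, 3.11], [-0.89, 2.33], [0.22, 2.48], [-1.42, 4.56], [0.17, 2.85], [-2.88, 2.88]. Speed limits (rad/s): [2.39, 2.39, 3.14, 3.14, 3.14, 3.14].

### API

Orientations are given as a 3x3 rotation matrix whose columns are the frame's x, y, z axes.
In Python, from station import manip, get_image, camera_params, workorder gives the robot as it stands. Calls block until the motion is done:
- manip.move_ptp(position, orientation): joint-space move of the TCP to a pose.
- manip.move_l(position, rotation=None, max_speed=0.15): straight line of the TCP; rotation=None keeps the orientation; max_speed is the mean speed in m/s.
- manip.set_joints(angles): joint-space move.
- manip.grip(opening, newtons=None): finger opening in m; newtons is the grip in N (None keeps the last); returns when the fingers have stopped.
- manip.dwell(seconds).
- manip.ik(position, orientation): joint angles nearest the present ones, or None.
- manip.sense(): the state.
- get_image(name): name is "scene" or "top" or "wrist"; returns (picture, depth): 420x560x3 uint8, blue, green, red; 420x560 float32, m along the optical axis (not along the pixel's ray), 0 where there is no reading.
- camera_params(name): a dict with "mtx" (3x3 intrinsics, pixels), "extrinsics" (4x4, takes a point from world to camera coordinates); the wrist camera has in their place "mount" (4x4, takes a point from camera to tool coordinates, whose origin is the TCP and whose axes are the tool frame's). Camera axes: x right, y up, looking along -z (the intrinsics and any distortion apply to the point x, -y, -z); pixel columns grow to the right and rows downward; lengths in m; the calibration is good to about 2 mm. A picture is of the moment at which its call begins: read the wrist's pose just before it. camera_params takes no time and is no camera call.
A pose or a line that the arm cannot do raises manip.MotionError and nothing moves.
- workorder.sign_off(): hands the job in, once; it reports no verdict.
The state is a dict: "t": time; "qpos": joint angles; "qvel": joint speeds; "effort": joint torques, N m; "ee_pos": TCP position; "eef_rot": TCP orientation; "ft_force": force on the tool from outside, world axes, zero at the start; "wrist_torque": the same for the moment, N m; "grip_width": finger opening in m.
Only numpy, scipy, OpenCV 4.12 (cv2) and the standard library are available. Lean on these libraries where they do the work, as an engineer would, in place of code of your own. Each camera call takes 0.05 s, during which the arm holds its last target.

## Working session

There is one attempt and no reset: what is moved stays moved. The work goes in short steps, each a Python script; the robot and the scene stay as the last script left them, time stands still between calls to the robot, and variables do not carry over. Pictures are saved under pics/ and viewed, and the job is handed in when it is done.

```bash
ls; mkdir -p pics; python3 - <<'E'
from station import manip,get_image,camera_params
import cv2,numpy as np
np.set_printoptions(precision=4,suppress=True)
for n in("scene","top"):
    im,d=get_image(n); cv2.imwrite(f"pics/{n}0.png",im); np.save(f"pics/{n}0.npy",d); p=camera_params(n); print(n,p)
print(camera_params("wrist")); s=manip.sense(); print(s)
E
```

```text
pics
scene {'mtx': array([[395.2278,   0.    , 284.1898],
       [  0.    , 395.2278, 210.0713],
       [  0.    ,   0.    ,   1.    ]]), 'extrinsics': array([[ 0.7663, -0.6424,  0.0116, -0.5222],
       [ 0.2814,  0.3519,  0.8927, -0.1797],
       [-0.5776, -0.6808,  0.4504, -0.7101],
       [ 0.    ,  0.    ,  0.    ,  1.    ]])}
top {'mtx': array([[491.6896,   0.    , 273.9414],
       [  0.    , 491.6896, 211.2036],
       [  0.    ,   0.    ,   1.    ]]), 'extrinsics': array([[ 0.0032, -0.9998, -0.0188, -0.1676],
       [ 0.9944,  0.0012,  0.1059, -0.5634],
       [-0.1058, -0.019 ,  0.9942, -1.3556],
       [ 0.    ,  0.    ,  0.    ,  1.    ]])}
{'mtx': array([[317.1105,   0.    , 276.9409],
       [  0.    , 317.1105, 205.8745],
       [  0.    ,   0.    ,   1.    ]]), 'mount': array([[ 1.    ,  0.0001, -0.0007,  0.0005],
       [-0.0001, -0.9542, -0.2991, -0.0768],
       [-0.0007,  0.2991, -0.9542, -0.1423],
       [ 0.    ,  0.    ,  0.    ,  1.    ]])}
{'t': 0.1, 'qpos': array([ 1.1067,  0.3811,  1.2982,  0.    ,  1.4636, -0.2153]), 'qvel': array([-0.0005, -0.001 , -0.0021,  0.0008,  0.0004, -0.0002]), 'effort': array([  0.0056, -44.921 , -23.1652,  -0.    ,   0.0037,   0.    ]), 'ee_pos': array([0.1353, 0.5328, 0.2308]), 'eef_rot': array([[ 0.2463,  0.9692, -0.0006],
       [ 0.9692, -0.2463, -0.0012],
       [-0.0013, -0.0003, -1.    ]]), 'ft_force': array([ 1.0215, -0.4626, -0.0159]), 'wrist_torque': array([-0.0308, -0.0061, -0.0347]), 'grip_width': 0.08525821548105739}
```

View pics/scene0.png

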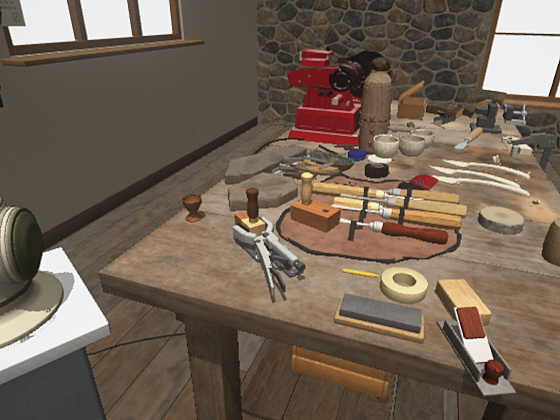

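View pics/top0.png

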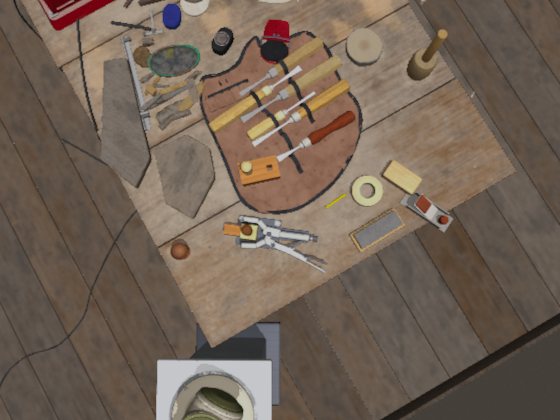

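The scene image has the pliers at about (265,245), with the corner and dark pin at (252,205). The stand with the spare pin is at (312,210), the egg cup at (192,205) and the whetstone at (380,315). In the top image the corner is at (248,232), the handles run right to (325,265), and the stand is at (260,170). Next I'll get rough positions.

```bash
cat > h.py <<'E'
from station import manip,get_image,camera_params
import cv2,numpy as np
np.set_printoptions(precision=4,suppress=True)
def cam2world(name,s=None):
    p=camera_params(name)
    if name!="wrist": return p["mtx"],np.linalg.inv(p["extrinsics"])
    T=np.eye(4);T[:3,:3]=s["eef_rot"];T[:3,3]=s["ee_pos"]
    return p["mtx"],T@p["mount"]
def cloud(d,K,T):
    v,u=np.mgrid[:d.shape[0],:d.shape[1]]
    P=np.stack([(u-K[0,2])/K[0,0]*d,-(v-K[1,2])/K[1,1]*d,-d],-1)
    return P@T[:3,:3].T+T[:3,3]
def ray_z(u,v,z,K,T):
    r=T[:3,:3]@np.array([(u-K[0,2])/K[0,0],-(v-K[1,2])/K[1,1],-1]);o=T[:3,3]
    return o+r*(z-o[2])/r[2]
def proj(p,K,T):
    c=np.linalg.inv(T)@np.append(p,1); return np.array([K[0,0]*c[0]/-c[2]+K[0,2],K[1,1]*-c[1]/-c[2]+K[1,2]])
E
python3 - <<'E'
from h import *
d=np.load("pics/top0.npy");K,T=cam2world("top");P=cloud(d,K,T)
for n,u,v in [("pin",247,230),("corner",250,238),("rail",232,230),("mh end",323,267),("fixed",308,238),("pivot",268,235),("stand",262,174),("spare",246,167),("egg",180,250),("whet",377,230),("bench",220,290),("nearedge",213,345)]: print(n,P[v,u])
im=cv2.imread("pics/top0.png")[120:300,150:430]; cv2.imwrite("pics/topcrop.png",cv2.resize(im,None,fx=2.8,fy=2.8,interpolation=cv2.INTER_CUBIC))
E
```

```text
pin [ 0.5037 -0.0984  0.131 ]
corner [ 0.4869 -0.1012  0.0544]
rail [ 0.5092 -0.0509  0.0496]
mh end [ 0.408  -0.3055 -0.0027]
fixed [ 0.4882 -0.2613  0.0368]
pivot [ 0.4957 -0.1504  0.0463]
stand [ 0.6671 -0.1327  0.044 ]
spare [ 0.67   -0.0943  0.1303]
egg [0.4541 0.0954 0.0339]
whet [ 0.5112 -0.4538  0.0309]
bench [ 0.3425 -0.014   0.0017]
nearedge [0.1904 0.0034 0.0014]
```

View pics/topcrop.png

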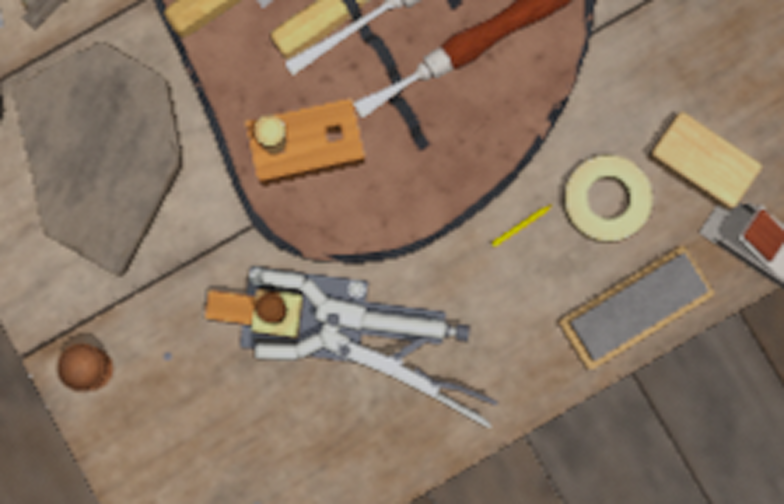

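```bash
python3 - <<'E'
from h import *
RA=np.array([[1,0,0],[0,-1,0],[0,0,-1.]]);RB=np.array([[-1,0,0],[0,1,0],[0,0,-1.]])
for n,R in(("A",RA),("B",RB)):
  for p in [(0.49,-0.2,0.22),(0.42,-0.28,0.03),(0.5,-0.1,0.073),(0.67,-0.155,0.08)]:
    print(n,p,manip.ik(p,R))
manip.move_ptp((0.30,-0.05,0.30),RA)
manip.move_ptp((0.50,-0.22,0.26),RA)
s=manip.sense();im,d=get_image("wrist");cv2.imwrite("pics/w1.png",im);np.savez("pics/w1.npz",d=d,eef_rot=s["eef_rot"],ee_pos=s["ee_pos"]);print(s["t"],s["ee_pos"],s["ft_force"])
E
```

```text
A (0.49, -0.2, 0.22) [-0.6114  0.353   1.3749 -0.      1.4138 -0.6114]
A (0.42, -0.28, 0.03) [-0.8229  0.5522  1.6947 -0.      0.8946 -0.8229]
A (0.5, -0.1, 0.073) [-0.4299  0.491   1.6383 -0.      1.0123 -0.4299]
A (0.67, -0.155, 0.08) [-0.399   0.7442  1.0801 -0.      1.3173 -0.399 ]
B (0.49, -0.2, 0.22) [-0.6114  0.353   1.3749 -0.      1.4138  2.5302]
B (0.42, -0.28, 0.03) [-0.8229  0.5522  1.6947 -0.      0.8946  2.3187]
B (0.5, -0.1, 0.073) [-0.4299  0.491   1.6383 -0.      1.0123  2.7117]
B (0.67, -0.155, 0.08) [-0.399   0.7442  1.0801 -0.      1.3173  2.7425]
3.3167 [ 0.4997 -0.2192  0.2606] [-0.7168 -1.1914 -0.0451]
```

View pics/w1.png

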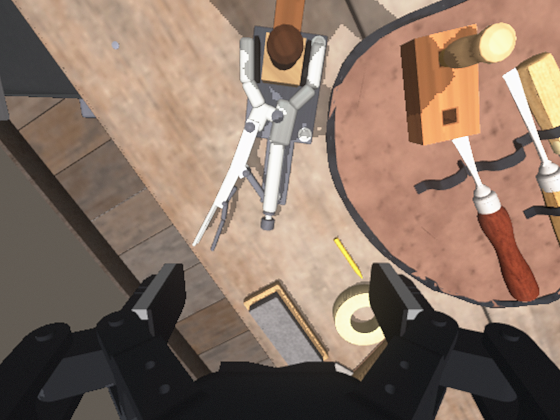

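The wrist image shows the pliers: dark pin knob at (285,45), fixed handle ending in the screw head at (268,222), and moving handle tip at (195,243). The empty hole is at (449,115) and the spare pin at (495,42). I'll make an orthographic map of it.

```bash
python3 - <<'E'
from h import *
z=np.load("pics/w1.npz");im=cv2.imread("pics/w1.png");K,T=cam2world("wrist",z);P=cloud(z["d"],K,T)
for n,u,v in [("pinknob",285,45),("block",272,76),("rail",290,10),("mhtip",198,240),("screw",267,222),("fixedmid",277,180),("plate",312,122),("bench",140,140),("hole rim",449,105),("stand",440,90),("spare",497,42),("pad R",315,70),("lever",220,225)]: print(n,P[v,u])
# ortho by splat: x right, y up, 0.5mm/px
H=np.zeros((560,420,3),np.uint8);Z=np.full((560,420),-1.)
big=4
dd=cv2.resize(z["d"],None,fx=big,fy=big,interpolation=cv2.INTER_NEAREST);ii=cv2.resize(im,None,fx=big,fy=big,interpolation=cv2.INTER_LINEAR)
v,u=np.mgrid[:dd.shape[0],:dd.shape[1]];u=(u+.5)/big-.5;v=(v+.5)/big-.5
Q=np.stack([(u-K[0,2])/K[0,0]*dd,-(v-K[1,2])/K[1,1]*dd,-dd],-1)@T[:3,:3].T+T[:3,3]
X=((Q[...,0]-0.38)/0.0005).astype(int);Y=((-0.06-Q[...,1])/0.0005).astype(int)
m=(dd>0)&(X>=0)&(X<420)&(Y>=0)&(Y<560)&(Q[...,2]<0.2)
o=np.argsort(Q[...,2][m]);H[Y[m][o],X[m][o]]=ii[m][o];Z[Y[m][o],X[m][o]]=Q[...,2][m][o]
np.save("pics/Z.npy",Z)
Hz=cv2.applyColorMap(np.clip(Z/0.06*255,0,255).astype(np.uint8),cv2.COLORMAP_JET)
out=np.hstack([H,Hz])[:560]
for k in range(0,560,40): cv2.putText(out,f"{-0.06-k*0.0005:.2f}",(0,k+5),0,.3,(255,255,255),1)
for k in range(0,420,40): cv2.putText(out,f"{0.38+k*0.0005:.2f}",(k,10),0,.3,(255,255,255),1)
cv2.imwrite("pics/ortho1.png",out[:,:800])
E
```

```text
pinknob [ 0.5056 -0.0972  0.1346]
block [ 0.4944 -0.112   0.0509]
rail [ 0.5124 -0.051   0.0461]
mhtip [ 0.402  -0.2996  0.0411]
screw [ 0.4876 -0.2754  0.0425]
fixedmid [ 0.4997 -0.2235  0.0423]
plate [ 0.5421 -0.1599  0.0055]
bench [ 0.3289 -0.182   0.001 ]
hole rim [ 0.6835 -0.1403  0.0473]
stand [ 0.6725 -0.1252  0.0452]
spare [ 0.6703 -0.0941  0.13  ]
pad R [ 0.539  -0.1058  0.0466]
lever [ 0.4304 -0.2797  0.0414]
```

View pics/ortho1.png

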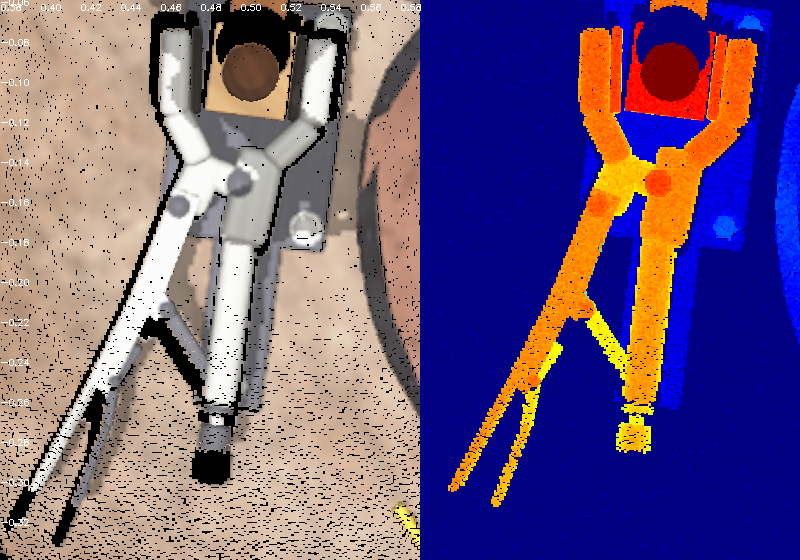

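```bash
python3 - <<'E'
from h import *
Z=np.load("pics/Z.npy")
def X(c):return 0.38+(c+.5)*.0005
def Y(r):return -0.06-(r+.5)*.0005
# plate right edge: last col with 0.003<Z<0.012 (rows y -0.10..-0.175)
pts=[]
for r in range(90,225):
    c=np.where((Z[r]>0.0035)&(Z[r]<0.009)&(np.arange(420)<362))[0]
    if len(c): pts.append((X(c.max()),Y(r)))
pts=np.array(pts);a=np.polyfit(pts[:,1],pts[:,0],1);r=pts[:,0]-np.polyval(a,pts[:,1]);k=abs(r)<.0015
a=np.polyfit(pts[k,1],pts[k,0],1);print("plate edge yaw",a[0],k.mean())
# fixed handle edges
L=[];R=[];C=[]
for r in range(250,395):
    c=np.where((Z[r]>0.036)&(Z[r]<0.055)&(np.arange(420)>200))[0]
    if len(c)>20: L.append((Y(r),X(c.min())));R.append((Y(r),X(c.max())))
for n,q in(("L",L),("R",R)):
    q=np.array(q);b=np.polyfit(q[:,0],q[:,1],1);q=q[abs(q[:,1]-np.polyval(b,q[:,0]))<.001];print(n,np.polyfit(q[:,0],q[:,1],1),len(q))
# block edge near
pts=[]
for c in range(212,286):
    r=np.where((Z[:160,c]>0.0485)&(Z[:160,c]<0.056))[0]
    if len(r):pts.append((X(c),Y(r.max())))
pts=np.array(pts);print("block near edge",np.polyfit(pts[:,0],pts[:,1],1))
m=np.zeros(Z.shape,bool);m[165:200,222:254]=Z[165:200,222:254]>0.0475
r,c=np.where(m);print("rivet",X(c.mean()),Y(r.mean()),len(r), np.median(Z[m]))
m=(Z>0.120);r,c=np.where(m);print("knob",X(c.mean()),Y(r.mean()),np.ptp(c)*.5,np.ptp(r)*.5)
E
```

```text
plate edge yaw 0.3023255813953131 0.022556390977443608
L [0.1427 0.5172] 106
R [0.1293 0.5319] 140
block near edge [-0.1249 -0.0546]
rivet 0.49913690476190475 -0.1515605158730159 504 0.048457398473474994
knob 0.5051172942045035 -0.09610732742709487 29.5 29.5
```

```bash
cat >> h.py <<'E'
th=-0.129
XC=np.array([np.cos(th),np.sin(th),0]);YC=np.array([-np.sin(th),np.cos(th),0]);PV=np.array([0.499,-0.1515,0])
def W(x,y,z): return PV+XC*x+YC*y+np.array([0,0,z])
def toC(p): return np.array([(p-PV)@XC,(p-PV)@YC,p[2]])
RC=np.stack([XC,-YC,[0,0,-1.]],1)
E
python3 - <<'E'
from h import *
manip.move_ptp(W(-.115,-.128,.12),RC); manip.grip(0.0,30)
manip.move_l(W(-.115,-.128,.024),max_speed=.12)
s=manip.sense();b=s["ft_force"];print(s["t"],s["grip_width"],toC(s["ee_pos"]),b)
xs=list(np.arange(-.110,-.0685,.004))+list(np.arange(-.066,-.034,.0015))
peak=0
for x in xs:
    manip.move_l(W(x,-.128,.024),max_speed=.06)
    s=manip.sense();f=s["ft_force"]-b;fx=-f@XC
    print("%.2f %.4f %.4f F %.1f %.1f %.1f"%(s["t"],x,toC(s["ee_pos"])[0],fx,f@YC,f[2]))
    peak=max(peak,fx)
    if fx>30: print("stop");break
    if peak>7 and fx<2: print("dropped");break
E
```

```text
5.8917 -3.743263786429991e-05 [-0.1147 -0.1282  0.0244] [0.8365 0.1066 0.036 ]
6.14 -0.1100 -0.1095 F 1.1 0.6 -0.7
6.39 -0.1060 -0.1058 F 0.8 -0.3 0.6
6.64 -0.1020 -0.1018 F 1.0 -0.1 1.5
6.89 -0.0980 -0.0978 F 1.2 0.2 -0.5
7.14 -0.0940 -0.0938 F 1.2 0.4 -0.5
7.39 -0.0900 -0.0898 F 0.4 -0.9 0.1
7.64 -0.0860 -0.0858 F 0.9 -0.6 -0.6
7.89 -0.0820 -0.0823 F 4.7 -0.8 -0.6
8.14 -0.0780 -0.0782 F 4.1 -1.2 -0.7
8.39 -0.0740 -0.0742 F 4.7 -1.1 -2.6
8.64 -0.0700 -0.0702 F 5.0 -1.0 -0.9
8.89 -0.0660 -0.0668 F 8.9 -2.9 0.3
9.14 -0.0645 -0.0656 F 10.2 -3.6 -0.2
9.39 -0.0630 -0.0642 F 11.8 -5.5 -0.1
9.64 -0.0615 -0.0629 F 10.8 -5.1 -0.0
9.89 -0.0600 -0.0615 F 12.7 -5.9 0.2
10.14 -0.0585 -0.0600 F 12.6 -5.9 0.6
10.39 -0.0570 -0.0585 F 12.6 -6.4 -0.4
10.64 -0.0555 -0.0569 F 12.2 -6.8 -1.3
10.89 -0.0540 -0.0552 F 11.3 -5.4 -0.1
11.14 -0.0525 -0.0535 F 9.9 -7.1 -0.9
11.39 -0.0510 -0.0518 F 8.7 -5.5 -1.1
11.64 -0.0495 -0.0500 F 7.9 -4.6 -3.2
11.89 -0.0480 -0.0482 F 4.5 -3.2 -1.2
12.14 -0.0465 -0.0463 F 2.7 -1.2 -0.7
12.39 -0.0450 -0.0445 F 0.5 0.8 -0.1
dropped
```

The push peaked at 12.7 N and then fell to zero, which fits going over centre. I'll back off and check.

```bash
python3 - <<'E'
from h import *
manip.move_l(W(-.075,-.128,.024),max_speed=.12)
manip.move_l(W(-.075,-.128,.15),max_speed=.25)
manip.move_l(W(-0.0,-.10,.24),max_speed=.25)
s=manip.sense();im,d=get_image("wrist");cv2.imwrite("pics/w2.png",im);np.savez("pics/w2.npz",d=d,eef_rot=s["eef_rot"],ee_pos=s["ee_pos"]);print(s["t"])
K,T=cam2world("wrist",s)
big=4
dd=cv2.resize(d,None,fx=big,fy=big,interpolation=cv2.INTER_NEAREST);ii=cv2.resize(im,None,fx=big,fy=big)
v,u=np.mgrid[:dd.shape[0],:dd.shape[1]];u=(u+.5)/big-.5;v=(v+.5)/big-.5
Q=np.stack([(u-K[0,2])/K[0,0]*dd,-(v-K[1,2])/K[1,1]*dd,-dd],-1)@T[:3,:3].T+T[:3,3]
q=Q-PV;xc=q@XC;yc=q@YC
X=((xc+.08)/.0004).astype(int);Y=((0.06-yc)/.0004).astype(int)
m=(dd>0)&(X>=0)&(X<400)&(Y>=0)&(Y<600)&(Q[...,2]<0.15)
H=np.zeros((600,400,3),np.uint8);Z=np.full((600,400),-1.);o=np.argsort(Q[...,2][m]);H[Y[m][o],X[m][o]]=ii[m][o];Z[Y[m][o],X[m][o]]=Q[...,2][m][o]
np.save("pics/Z2.npy",Z)
out=np.hstack([H,cv2.applyColorMap(np.clip(Z/0.06*255,0,255).astype(np.uint8),cv2.COLORMAP_JET)])
for k in range(0,600,50): cv2.putText(out,f"{60-k*.4:.0f}",(0,k+5),0,.35,(255,255,255),1)
for k in range(0,400,50): cv2.putText(out,f"{-80+k*.4:.0f}",(k,10),0,.35,(255,255,255),1)
cv2.imwrite("pics/ortho2.png",out)
E
```

```text
14.075
```

View pics/ortho2.png

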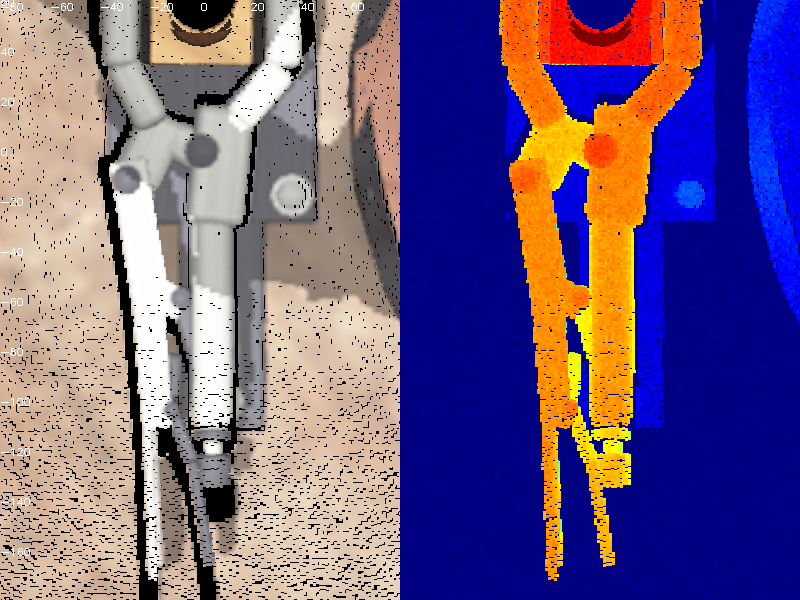

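View pics/w2.png

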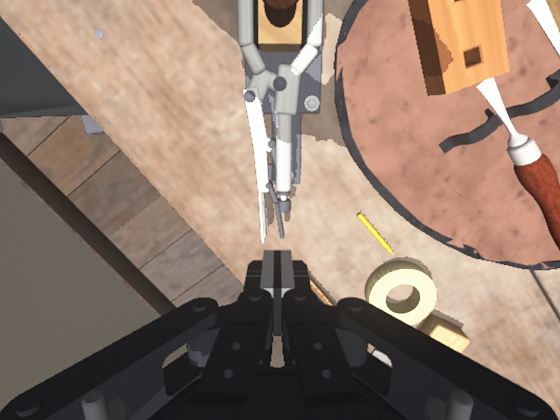

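The pliers are locked: the handle's outer face sits at clamp x = -22 mm at 118 mm behind the pivot, against an expected -23. The lever's thumb end is at (+4, -160) mm. Next I'll measure the hole.

```bash
python3 - <<'E'
from h import *
for n,(u,v) in(("w1",(449,115)),("w2",(474,56))):
    z=np.load(f"pics/{n}.npz");im=cv2.imread(f"pics/{n}.png");K,T=cam2world("wrist",z)
    P=cloud(z["d"],K,T)
    # rectified at z=0.046, 0.4mm/px
    g=0.0004;ys,xs=np.mgrid[:225,:225];Xw=.64+xs*g;Yw=-.10-ys*g
    c=np.linalg.inv(T);pc=np.stack([Xw,Yw,np.full(Xw.shape,.046),np.ones(Xw.shape)],-1)@c.T
    mu=(K[0,0]*pc[...,0]/-pc[...,2]+K[0,2]).astype(np.float32);mv=(K[1,1]*-pc[...,1]/-pc[...,2]+K[1,2]).astype(np.float32)
    r=cv2.remap(im,mu,mv,cv2.INTER_CUBIC);cv2.imwrite(f"pics/h_{n}.png",cv2.resize(r,None,fx=1.7,fy=1.7))
    gr=r.max(2); 
    h=ray_z(u,v,.046,K,T);print(n,h)
    cx,cy=int((h[0]-.64)/g),int((-.10-h[1])/g);w=gr[cy-30:cy+30,cx-30:cx+30]
    m=(w<110).astype(np.uint8);nn,l,st,ce=cv2.connectedComponentsWithStats(m)
    k=l[30,30];print(k,st[k],ce[k]);e=ce[k]+[cx-30,cy-30];print("hole",.64+e[0]*g,-.10-e[1]*g)
    print(cv2.minAreaRect(np.argwhere(l==k)[:,::-1].astype(np.float32)))
a=cv2.imread("pics/h_w1.png");b=cv2.imread("pics/h_w2.png");cv2.imwrite("pics/h.png",np.hstack([a,b]))
d=np.load("pics/w1.npz");K,T=cam2world("wrist",d);P=cloud(d["d"],K,T)
m=(P[...,2]>.12)&(P[...,0]>.62)&(P[...,0]<.7)&(P[...,1]<-.05);m[:, :440]=0;print("spare",P[m].mean(0),np.ptp(P[m],axis=0))
E
```

```text
w1 [ 0.6857 -0.1507  0.046 ]
1 [  13   14   38   40 1104] [31.3388 33.9493]
hole 0.6861355072463768 -0.15197971014492756
((31.2062931060791, 33.90766143798828), (34.04100036621094, 33.95235061645508), 77.19573211669922)
w2 [ 0.6881 -0.1517  0.046 ]
1 [  6  12  40  40 789] [28.0406 32.5057]
hole 0.6872162230671737 -0.15260228136882129
((25.299999237060547, 31.400001525878906), (33.87387466430664, 34.08340072631836), 77.90524291992188)
spare [ 0.6706 -0.0938  0.1268] [0.0297 0.0286 0.0114]
```

View pics/h.png

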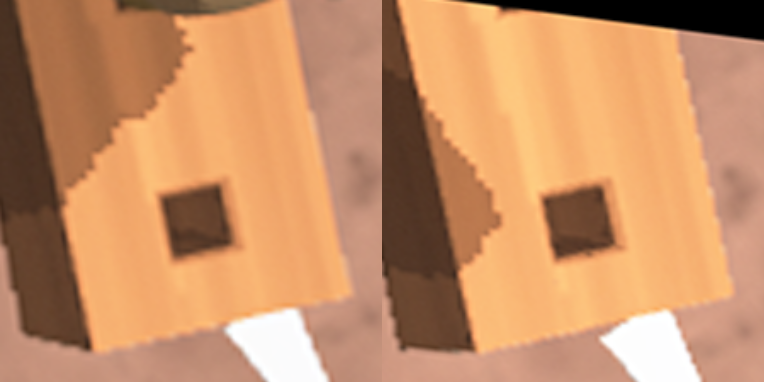

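```bash
python3 - <<'E'
from h import *
manip.grip(0.08,80)
p=W(0,.056,.16);manip.move_l(p,max_speed=.2)
s=manip.sense();b=s["ft_force"];print(s["t"],b)
manip.move_l(W(0,.056,.072),max_speed=.1)
s=manip.sense();print(s["t"],s["ft_force"]-b)
g=manip.grip(0.02,80);s=manip.sense();print(g,s["t"],s["grip_width"],s["ft_force"]-b,s["wrist_torque"],toC(s["ee_pos"]))
z0=s["ee_pos"][2]
for dz in (.003,.006,.009,.012,.015,.018,.022,.026,.032,.04,.07,.10):
    manip.move_l(W(0,.056,.072+dz),max_speed=.04 if dz<.05 else .12)
    s=manip.sense();print("%.2f dz %.4f w %.4f"%(s["t"],s["ee_pos"][2]-z0,s["grip_width"]),s["ft_force"]-b)
im,d=get_image("wrist");cv2.imwrite("pics/w3.png",im);np.savez("pics/w3.npz",d=d,eef_rot=s["eef_rot"],ee_pos=s["ee_pos"])
E
```

```text
15.8917 [-0.4711 -0.0432 -0.6661]
16.925 [0.7052 0.9671 1.3151]
False 17.4833 0.02358771890059826 [1.0097 0.7748 7.4876] [ 0.1241 -0.1927 -0.0303] [0.0006 0.056  0.0726]
17.73 dz 0.0020 w 0.0233 [ 2.2761  0.1665 -6.5914]
17.98 dz 0.0047 w 0.0235 [  4.2105   0.0652 -14.0456]
18.23 dz 0.0080 w 0.0240 [  4.1401  -0.4785 -15.1411]
18.48 dz 0.0113 w 0.0237 [  2.5967   0.1616 -14.3154]
18.73 dz 0.0147 w 0.0235 [  0.0618  -0.4937 -10.312 ]
18.98 dz 0.0179 w 0.0236 [-0.7144  0.6311 -6.7426]
19.23 dz 0.0223 w 0.0239 [-1.015   1.7881 -1.3672]
19.48 dz 0.0264 w 0.0235 [1.0839 1.873  0.3996]
19.78 dz 0.0318 w 0.0237 [ 1.441  -0.2655 -1.5685]
20.13 dz 0.0397 w 0.0240 [ 0.6361 -0.4027 -0.2071]
20.53 dz 0.0692 w 0.0238 [-0.2054 -1.2573 -1.5205]
20.93 dz 0.0986 w 0.0239 [ 0.9651 -0.1303 -1.2203]
```

View pics/w3.png

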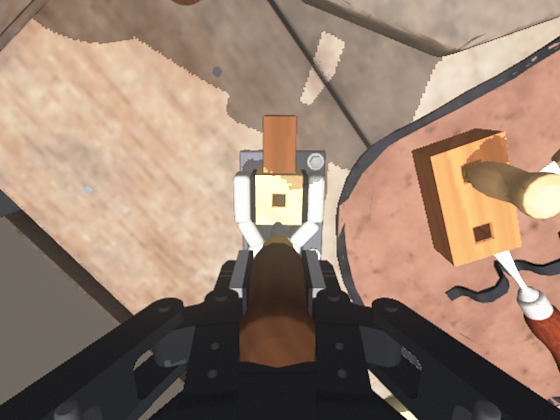

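The pin is out, with a peak pull of 15 N. The empty bore shows at (279,200) and the stand hole at (483,232). I'll use the bore to check the pin's offset in the hand.

```bash
python3 - <<'E'
from h import *
z=np.load("pics/w3.npz");K,T=cam2world("wrist",z);im=cv2.imread("pics/w3.png")
print("bore C",toC(ray_z(279,200.5,.052,K,T)),"hole",ray_z(483.5,232.5,.046,K,T), "tcp C",toC(z["ee_pos"]))
cv2.imwrite("pics/w3c.png",np.hstack([cv2.resize(im[170:240,240:320],None,fx=4,fy=4,interpolation=cv2.INTER_CUBIC),cv2.resize(im[200:270,445:525],None,fx=4,fy=4,interpolation=cv2.INTER_CUBIC)]))
E
```

```text
bore C [0.0011 0.0561 0.052 ] hole [ 0.6874 -0.1516  0.046 ] tcp C [-0.0003  0.0561  0.1712]
```

View pics/w3c.png

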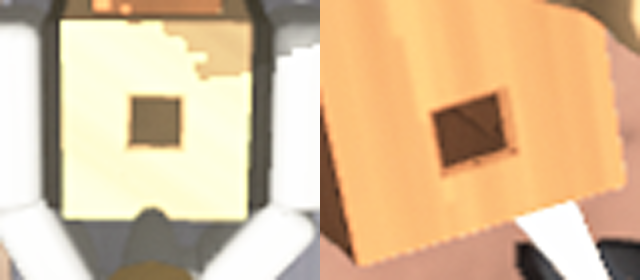

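```bash
cat >> h.py <<'E'
def Ryaw(t): return np.array([[np.cos(t),np.sin(t),0],[np.sin(t),-np.cos(t),0],[0,0,-1.]])
E
python3 - <<'E'
from h import *
h=np.array([.6863,-.1519]);R=Ryaw(.225)
manip.move_l([*h,.172],R,max_speed=.15)
s=manip.sense();b=s["ft_force"];print(s["t"],s["ee_pos"],b,s["grip_width"])
for z in list(np.arange(.15,.071,-.006))+[.0695,.068,.067,.066,.065,.064,.063]:
    manip.move_l([*h,z],max_speed=.05)
    s=manip.sense();f=s["ft_force"]-b;print("%.2f z %.4f"%(s["t"],s["ee_pos"][2]),f)
    if f[2]>6 or np.hypot(f[0],f[1])>7: print("contact");break
im,d=get_image("wrist");cv2.imwrite("pics/w4.png",im)
E
```

```text
22.3917 [ 0.686  -0.1517  0.172 ] [ 0.9367  0.0961 -1.2613] 0.023901405978520925
22.98 z 0.1499 [0.3227 0.3699 0.0497]
23.25 z 0.1436 [-2.0449 -1.0267  0.3352]
23.52 z 0.1375 [-0.9876 -0.2963 -0.1483]
23.78 z 0.1315 [-0.389  -0.4047 -0.2861]
24.05 z 0.1255 [-0.7697  0.137  -0.0461]
24.32 z 0.1195 [-0.8148 -0.4321 -0.2326]
24.58 z 0.1135 [-1.3334 -0.6966  0.901 ]
24.85 z 0.1075 [-0.696   0.2351 -0.9341]
25.12 z 0.1015 [-1.4026  0.3213  0.122 ]
25.38 z 0.0955 [-1.3656 -1.1851 -0.8689]
25.65 z 0.0895 [-0.513   0.715  -1.1355]
25.92 z 0.0835 [-1.6361  0.086  -0.998 ]
26.18 z 0.0775 [-0.7682 -0.9215  0.3866]
26.45 z 0.0715 [-0.1448 -0.1622  0.4286]
26.70 z 0.0694 [-0.6123  1.377  -0.7466]
26.95 z 0.0679 [-0.0326 -0.2776 -0.5414]
27.20 z 0.0669 [-1.1637 -0.7802 -1.3795]
27.45 z 0.0666 [-2.6159 -0.2624  5.0225]
27.70 z 0.0665 [-3.1195  0.4171 10.5565]
contact
```

View pics/w4.png

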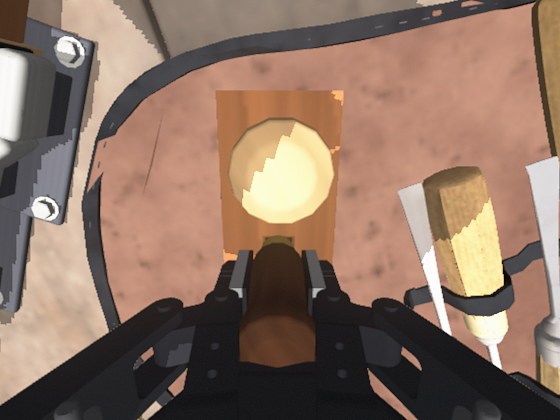

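The pin seated at TCP z = 0.0665, where I predicted 0.0666. I'll release it and go up.

```bash
python3 - <<'E'
from h import *
h=np.array([.6863,-.1519])
manip.move_l([*h,.0672],max_speed=.05)
manip.grip(0.075)
s=manip.sense();print(s["t"],s["grip_width"],s["ft_force"])
manip.move_l([*h,.18],max_speed=.15)
manip.grip(0.0,30)
manip.move_l(W(.05,-.10,.24),RC,max_speed=.25)
s=manip.sense();im,d=get_image("wrist");cv2.imwrite("pics/w5.png",im);np.savez("pics/w5.npz",d=d,eef_rot=s["eef_rot"],ee_pos=s["ee_pos"]);print(s["t"])
K,T=cam2world("wrist",s);P=cloud(d,K,T);q=P-PV
for yy in (-.150,-.156,-.162,-.168):
    m=(abs(q@YC-yy)<.002)&(P[...,2]>.028)&(P[...,2]<.06)&(q@XC>-.06)&(q@XC<.04);print(yy,np.sort((q@XC)[m])*1000)
m=(P[...,2]>.12)&(P[...,2]<.15)&(P[...,1]<-.12)&(P[...,0]>.6);print("pin knob",P[m].mean(0),np.ptp(P[m],axis=0),m.sum())
E
```

```text
28.5417 0.07492818171349107 [ 0.4166 -0.549  -0.1661]
31.0667
-0.15 [-21.5098 -21.4741 -21.2615 -21.1207 -20.5665 -20.2141 -20.057  -19.2611
 -19.1406 -18.9216 -18.2176 -17.9575 -17.9037 -17.3693 -17.1027 -16.4753
 -16.3199 -16.0568 -16.0332 -15.8026 -15.7824 -15.52   -15.4896 -15.4381
  -1.2841  -1.239   -0.0437  -0.0202   0.1741   1.0703   1.1358   1.1415
   1.1908   2.2172   2.261    2.2625   2.2664   2.9912   3.0279   3.0713
   3.0765   3.1224   3.1968   3.2153   3.2575   3.712    3.7326]
-0.156 [-20.9186 -20.6168 -20.5677 -20.4026 -19.4811 -19.437  -19.4301 -19.2203
 -18.4956 -18.4232 -18.3885 -17.7843 -17.4896 -17.2967 -16.5749 -16.5485
 -16.417  -15.7713 -15.6051 -15.5966 -15.5246 -15.494  -15.4675 -15.4321
 -15.4065  -0.3866  -0.2752   0.7054   0.8494   1.0886   2.0108   2.1945
   2.2337   3.1355   3.1362   3.1773   4.0578   4.1223   4.1692   4.2002
   4.2651   4.2823   4.4421   4.5597   4.7203]
-0.162 [-21.2465 -21.056  -20.7872 -19.8575 -19.7458 -19.6903 -18.683  -18.6786
 -18.5901 -18.5706 -17.6882 -17.5157 -17.3788 -16.8571 -16.8468 -16.8249
 -15.7427 -15.7416 -15.6708 -15.6509 -15.5049 -15.4347 -15.3788 -15.3167
 -15.3163 -15.2499 -15.022    0.2825   0.7105   1.6352   1.6639   1.7663
   2.9279   3.0579   3.1083   4.1141   4.1839   4.2299   4.349    4.9719
   5.0605   5.0834   5.1103   5.1167   5.1951   5.2003   5.3106   5.4984
   5.7064]
-0.168 [-20.3981 -20.1902 -20.0735 -19.1408 -18.9091 -18.8733 -18.0493 -17.8906
 -17.8109 -17.0313 -16.8489 -16.6839 -15.8509 -15.4079   2.5411   3.9639
   4.8744]
pin knob [ 0.6836 -0.1516  0.1269] [0.0295 0.0287 0.011 ] 1465
```

View pics/w5.png

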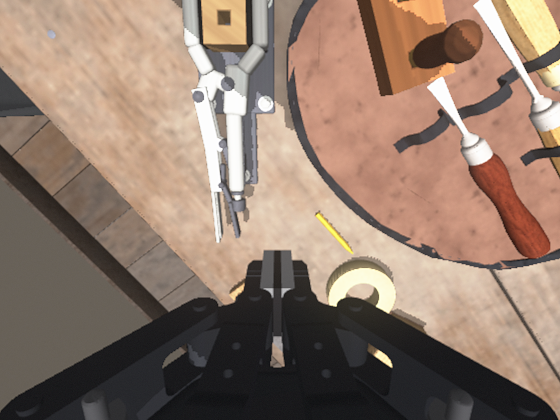

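The pin stands in the hole and the pliers are still locked. The lever's inner face is at clamp x of about +5 mm, so I'll press it now.

```bash
python3 - <<'E'
from h import *
y=-.160
manip.move_l(W(.042,y,.10),max_speed=.2)
manip.move_l(W(.042,y,.025),max_speed=.12)
s=manip.sense();b=s["ft_force"];print(s["t"],toC(s["ee_pos"]),b)
pk=0
for x in [.034,.028,.024]+list(np.arange(.021,-.0005,-.0015)):
    manip.move_l(W(x,y,.025),max_speed=.06)
    s=manip.sense();f=s["ft_force"]-b;fx=f@XC;pk=max(pk,fx)
    print("%.2f x %.4f F %.1f %.1f %.1f"%(s["t"],toC(s["ee_pos"])[0],fx,f@YC,f[2]))
    if fx>20: print("stop");break
    if pk>3 and x<.010 and fx<1.0: print("released?");break
manip.move_l(W(.035,y,.025),max_speed=.15)
manip.move_l(W(.035,y,.15),max_speed=.25)
manip.move_l(W(.0,-.10,.24),max_speed=.25)
s=manip.sense();im,d=get_image("wrist");cv2.imwrite("pics/w6.png",im);print(s["t"])
E
```

```text
32.8083 [ 0.0425 -0.1602  0.0259] [-0.323  -0.9122  0.054 ]
33.09 x 0.0339 F 0.8 1.0 0.1
33.34 x 0.0278 F 0.5 0.3 -0.0
33.59 x 0.0239 F -0.1 0.8 -0.5
33.84 x 0.0209 F 0.7 0.6 -0.4
34.09 x 0.0195 F -0.2 0.9 -0.3
34.34 x 0.0180 F 0.3 0.9 0.5
34.59 x 0.0164 F 0.7 1.1 0.2
34.84 x 0.0149 F 0.4 1.3 0.4
35.09 x 0.0135 F 0.4 1.0 0.7
35.34 x 0.0121 F 1.9 0.3 -0.6
35.59 x 0.0108 F 2.8 -1.6 -1.0
35.84 x 0.0091 F 3.3 -3.0 -1.2
36.09 x 0.0075 F 3.2 -1.7 -0.1
36.34 x 0.0060 F 2.1 -1.4 0.3
36.59 x 0.0043 F 2.5 -1.0 0.4
36.84 x 0.0028 F 3.4 -1.3 0.3
37.09 x 0.0013 F 2.5 -0.5 0.7
37.34 x -0.0002 F 2.2 -0.4 -0.0
38.9833
```

View pics/w6.png

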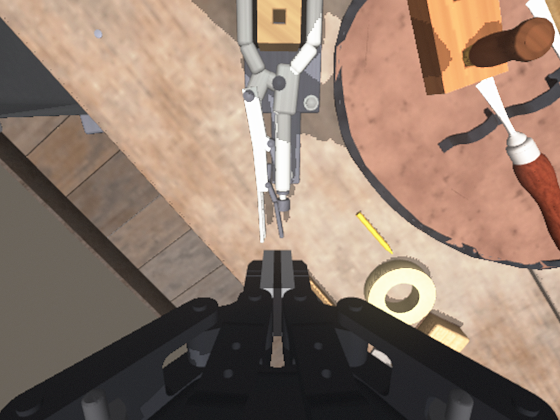

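It's still locked, so the travel was too short: the fingertips are slimmer than I assumed. I'll press again and go further, watching the force.

```bash
python3 - <<'E'
from h import *
y=-.160
manip.move_l(W(.042,y,.10),max_speed=.25)
manip.move_l(W(.042,y,.025),max_speed=.15)
s=manip.sense();b=s["ft_force"]
manip.move_l(W(.003,y,.025),max_speed=.05)
pk=0
for x in np.arange(.001,-.0145,-.0015):
    manip.move_l(W(x,y,.025),max_speed=.06)
    s=manip.sense();f=s["ft_force"]-b;fx=f@XC;pk=max(pk,fx)
    print("%.2f x %.4f F %.1f %.1f %.1f"%(s["t"],toC(s["ee_pos"])[0],fx,f@YC,f[2]))
    if fx>20: print("stop");break
    if pk>2 and fx<.3 and x<-.003: print("released?");break
im,d=get_image("wrist");cv2.imwrite("pics/w7.png",im)
E
```

```text
41.65 x 0.0009 F 1.9 -1.4 1.2
41.90 x -0.0007 F 1.0 -0.9 0.7
42.15 x -0.0022 F 0.7 -0.6 0.7
42.40 x -0.0037 F 0.3 0.4 1.3
42.65 x -0.0053 F -0.5 0.4 -0.6
42.90 x -0.0067 F -0.1 0.9 0.4
43.15 x -0.0081 F 0.6 0.2 0.3
43.40 x -0.0096 F 0.5 -0.2 0.5
43.65 x -0.0111 F 0.5 0.6 -0.1
43.90 x -0.0126 F 0.1 0.0 1.2
44.15 x -0.0141 F 0.1 -0.0 -0.7
```

View pics/w7.png

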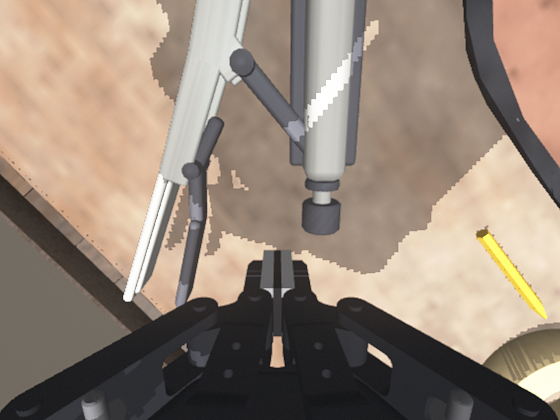

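The pliers have sprung open. I'll retreat and check the corner and the pin.

```bash
python3 - <<'E'
from h import *
manip.move_l(W(.035,-.160,.025),max_speed=.15)
manip.move_l(W(.035,-.160,.15),max_speed=.25)
manip.move_l(W(.03,-.07,.26),max_speed=.25)
s=manip.sense();im,d=get_image("wrist");cv2.imwrite("pics/w8.png",im);print(s["t"],s["ft_force"])
i2,_=get_image("scene");cv2.imwrite("pics/s8.png",cv2.resize(i2[150:320,170:420],None,fx=3,fy=3,interpolation=cv2.INTER_CUBIC))
K,T=cam2world("wrist",s);P=cloud(d,K,T);q=P-PV
m=(P[...,2]>.12)&(P[...,2]<.16)&(P[...,1]<-.12)&(P[...,0]>.6);print("pin knob top",P[m].mean(0),P[m][:,2].max())
m=(abs(q@XC)<.015)&(q@YC>.037)&(q@YC<.045)&(P[...,2]>.03)
print("block top z",np.median(P[m][:,2]),m.sum())
E
```

```text
46.0417 [-0.8706 -0.0499 -0.7781]
pin knob top [ 0.6834 -0.151   0.1268] 0.13124395552716261
block top z 0.05169378178125891 238
```

View pics/w8.png

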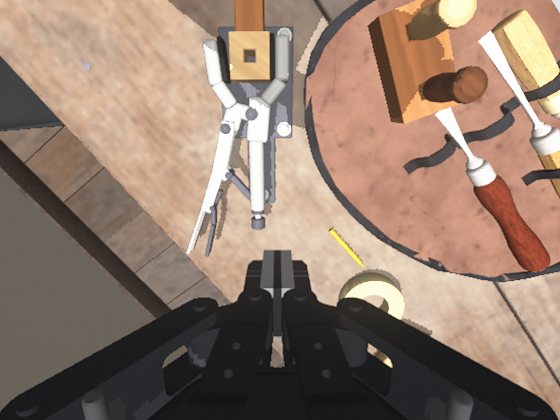

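View pics/s8.png

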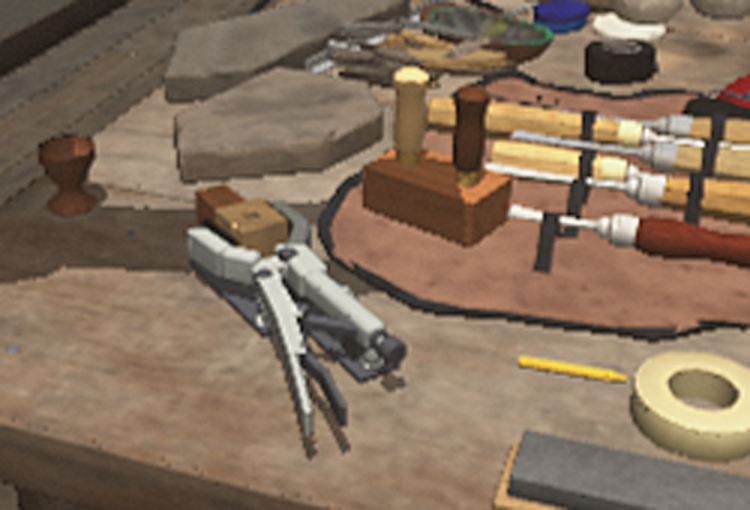

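The pliers are open with a gap at the moving jaw. The corner is flat, with its top at 0.0517 m, and the pin stands upright level with the spare.

```bash
python3 -c "
from station import workorder
print(workorder.sign_off())"
```

```text
the job is handed in; nothing more can be done
None
```

The job is done and handed in at about 46 s of the 58 s allowed; the sign-off gives no verdict.

- **Locking:** I pushed the moving handle with the shut fingers instead of squeezing both handles, so the wrist sensor could feel the force. It peaked at about 13 N, fell to zero over centre, and a picture with the hand off showed the pliers locked.
- **Pin:** it came straight up at a peak of about 15 N and went down into the stand's hole without snagging. It seated within 1 mm of the predicted height, and its knob stands about level with the spare pin's.
- **Lever:** the first press stopped a little short and the pliers stayed locked. A second, longer press at about 2 N or less released them.

**Last checks:**
- The handle is open, and a gap shows between the moving jaw and the corner. I couldn't measure the jaw's contact force directly.
- The corner is flat on its plate: its top reads 51.7 mm against the expected 52 mm.
- The pin is upright in the hole. The hole's position differed by 1–3 mm between camera estimates, and the finished pin's knob reads about 3 mm from the best one, inside the 10 mm allowed.
- The spare pin, whetstone and egg cup looked undisturbed in the last pictures; I didn't re-measure them.

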